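# Send a loaded well plate into the reader and start the reading

## Task

With the fingertips, push the loaded plate tray of the white reader fully home without touching or unseating the well plate, then push the side-hung door fully shut, and only then press the green start key down and let it come up again. Everything is pushed, nothing needs grasping: do not lift the plate, and leave the other things on the worktop where they are.

Things in the scene. Friction and masses are not known exactly. Their poses are not given: they have to be found in the camera images.
- reader: compact white plate reader, a box 200 mm deep (its own x), 220 mm wide (y), 98 mm high, standing fixed on the worktop. Origin at the centre of its underside; its -x side is the front, which faces the robot give or take its yaw; z up. The front has a mouth 166 mm wide, from 34 to 78 mm above the worktop, for the tray. A grey display lies flat on the front left of its top, the start key on the front right
- reader_tray (a joint): slide of the reader's plate tray, m: 0 = fully home, grows as the tray stands out of the front along the reader's -x, 0.105 = hard stop fully out. About 1.5 N moves it; it stays where it is left and has a hard stop at 0. It starts loaded and drawn out by 0.100
- tray_pad (a point): centre of the black rubber push pad on the front of the tray (moves with it; axes as the reader's). The pad is 60 mm wide (y) and 20 mm high, its face 57 mm above the worktop at mid height; it sits on a white front plate 156 mm wide, from 37 to 73 mm above the worktop. Fully home the pad's face stands 10 mm in front of the reader's front wall
- tray_seat (a point): centre of the floor of the tray's pocket, where the plate sits; 41 mm above the worktop, moves with the tray
- plate: clear 24-well plate with lid, pink contents in the wells, 128 x 86 mm (its own x, y), 16 mm thick, lying loose in the tray's pocket (about 1 mm play all round, 7 mm rims) with its long side across the reader. Origin at the centre of its underside
- reader_door (a joint): side-hung door over the mouth, rad: 0 = shut, grows as it opens, up to 2.2. It hangs on the reader's left (+y) front edge and swings out towards -x: seen from above, at angle a it points from the hinge along (-sin a, -cos a) in the reader's x, y, and its outer face looks along (-cos a, +sin a). It stays where it is left (0.06 N m of friction). It strikes the tray if the tray still stands out
- door_hinge (a point): on the door's vertical hinge axis, 52 mm above the worktop; in the reader's frame at x = -110, y = +113 mm
- door_face (a point): point on the door's outer face, at mid height (52 mm above the worktop), 150 mm from the hinge axis along the door. The face stands 9 mm outside the plane through the hinge axis. The door is a white shell with a grey inlay, 216 mm long (its free edge is 221 mm from the axis), 18 mm thick, from 13 to 91 mm above the worktop; its axes at angle 0 are the reader's: -x outward, -y towards the free edge
- start_key (a joint): travel of the start key, m: 0 = up, 0.005 = fully pressed down; springs back. It takes about 1.2 N to start and 4 N fully down
- start_key_top (a point): centre of the top of the round green start key (22 mm across, in a grey collar 38 mm across, whose top is 9 mm lower) on the front right of the reader's top; 119 mm above the worktop when up, pressed straight down; reader frame x = -75, y = -80 mm
- medium_bottle: bystander: closed clear bottle with orange cap and white label, 60 mm diameter, 124 mm tall; origin at the centre of its underside
- tip_box: bystander: green box of yellow pipette tips, 118 x 68 x 63 mm; origin at the centre of its underside
- petri: bystander: flat clear dish with pink contents, 60 mm diameter, 15 mm tall; origin at the centre of its underside
- marker: bystander: black-capped grey marker lying down, 135 mm long, 17 mm thick; origin at the centre of its underside
- tape_roll: bystander: pale green roll of tape lying flat, 60 mm diameter, 19 mm high; origin at the centre of its underside
- mouse: bystander: black computer mouse, 106 x 60 x 30 mm; origin at the centre of its underside
Not all that is in view belongs to the job. There is more than one size of the plate; the job needs the largest.

How it is judged:
By the outcome, as a careful person would: the job done as asked, in the order asked, and still so for the second after the job is handed in, with the robot touching nothing.
It also fails if it takes over 61 s, if anything falls off the work surface, if the arm or the gripper's body presses on something with over 40 N, if the wrist force passes 120 N, or if a joint passes its speed limit or range.

## Robot

A 6-joint arm with a two-finger parallel gripper is mounted at the origin on a cart in front of the work surface, level with it; the furniture and walls round the work are solid. World frame = base frame: x ahead of the robot, y to its left, z up, the work surface at z = 0. Lengths are in mm, angles in rad, forces in N, time in s.
With the tool pointing down it reaches from about 325 to 850 mm from the base axis. Payload 4.4 kg.
Tool frame: the origin (TCP) lies between the finger pads; the fingertips stand 8 mm ahead of it and the grasp point (between the pads) lies 11 mm behind it; z points along the fingers, y is the line along which they close (so a half turn about z gives the same grasp; the last joint's range is limited). The gripper opens to 94 mm and grips with 3 to 60 N. Pads are 16 mm wide; open, the fingers measure 119 mm over their backs; the gripper's body (75 mm by 177 mm) begins 78 mm behind the grasp point.
Start: joints at [1.107, 0.207, 1.542, -0, 1.393, -0.15], TCP at [176.951, 547.097, 213.447] pointing down, gripper open.
Joint ranges: [-2.73, 2.73], [-0.86, 2.22], [0.23, 2.46], [-1.11, 4.25], [0.08, 2.63], [-2.82, 2.82]. Speed limits (rad/s): [2.79, 2.79, 3.14, 3.14, 3.14, 3.14].

## Interface

Orientations are given as a 3x3 rotation matrix whose columns are the frame's x, y, z axes.
In Python, from cell import read_state, get_image, calibration, job, nets gives the robot as it stands.
- The arm moves only by the tool arm_command, never from a script. Its argument "targets" is a list that holds one entry, the list of rows, each a list of 7 numbers: the turn, a rotation vector about the world's x, y, z scaled (see below), then the shift along the world's x, y, z scaled (see below), then the opening, from 0 (shut) to 1 (fully open). A call has 1 to 10 rows; each row is the pose to reach, as a shift and turn from the pose commanded when the call began; what a row does not reach only later rows make up. The controller multiplies each number of a shift by 200 mm and each number of a turn by 30 degrees. A row lasts 1/8 s, in which the tool goes at most 62.5 mm and 10.7 degrees, less where a joint would pass 70% of its speed; a pose out of reach is approached as far as the arm can. A call with a number of a shift or a turn outside -1 to 1 is refused whole. A call with a gripper value outside its range is refused whole. The fingers move at their own pace and stop on an object; "grip_force" is the grip in N (left out, the last holds). Time passes only in rows, so rows that repeat a pose let the fingers close. It gives the time, the measured TCP pose, the force, the opening and the grip force at its end, in the units of the state.
- read_state(): the state, without advancing time (a new reading comes with each control period).
- get_image(name): name is "scene" or "side" or "wrist"; returns the picture (400x640x3 uint8, red, green, blue); there is no depth.
- calibration(name): a dict with "mtx" (3x3 intrinsics, pixels), "T" (4x4, takes a point from camera to world coordinates). Camera axes: x right, y up, looking along -z (the intrinsics and any distortion apply to the point x, -y, -z); pixel columns grow to the right and rows downward; lengths in mm; the calibration is good to about 2 mm. A picture is of the moment at which its call begins: read the wrist's pose just before it. calibration takes no time and is no camera call; for the wrist camera it gives the pose at the moment of the call.
- job.close_job(): hands the job in; it is judged then, once.
Trained networks look in the newest picture that a camera, given by its name, has taken for a name from the list of things; names that differ only in an ending like _2 or _b are one class to them, and where a whole thing is asked for, a point or a joint stands for the part that bears it (a point fixed in the world has none). Each returns a list of dicts, best first, with "p" (0 to 1); they miss things now and then, are a little off and sometimes report something else, mostly with a low value. They report only what shows in the picture. A call takes as long as a camera call. They do not tell look-alikes from the thing itself.
- nets.find_in(camera, name): "bbox" ([centre column, centre row, width, height] in pixels, round what is visible of it).
- nets.regions_of(camera, name): "pixels" (400x640 bool, what is visible of it) and "bbox" ([centre column, centre row, width, height] in pixels, round what is visible of it).
- nets.pinpoint(camera, name): "xy" ([column, row] in pixels: a listed point, or the origin of a listed thing).
The state is a dict: "t": time; "joints": joint angles; "qvel": joint speeds; "joint_efforts": joint torques, N m; "position": TCP position; "ee_rot": TCP orientation; "force": force on the tool from outside, world axes, zero at the start; "ft_torque": the same for the moment, N m; "grip_width": opening from 0.0 (shut) to 1.0 (fully open); "grasp_force": force on a finger pad.
Only numpy, scipy, OpenCV 4.12 (cv2) and the standard library are available. Lean on these libraries where they do the work, as an engineer would, in place of code of your own. Each camera call takes 0.05 s, during which the arm holds its last target. There are 200 camera calls.

## Working session

There is one attempt and no reset: what is moved stays moved. The work goes in short steps, Python scripts to look and compute and a tool call to move; the robot and the scene stay as the last step left them, time stands still between calls to the robot, and variables do not carry over. Pictures are saved under pics/ and viewed, at most 10 in all, crops included, and the job is handed in when it is done.

Besides the shell and the picture viewer there is one more tool, called after "Request:" in YAML: its name, and indented under it one key for each argument. arm_command: Moves the arm, as the interface text tells. Shifts and turns lie within -1 to 1; 1 stands for 200 mm of shift or 30 degrees of turn. Its arguments: {"type":"object","properties":{"targets":{"type":"array","items":{"type":"array","items":{"type":"array","items":{"type":"number","minimum":-1,"maximum":1}}}},"grip_force":{"type":"number"}},"required":["targets"]}

```bash
mkdir -p pics; cat > h.py <<'E'
import numpy as np,cv2
from cell import read_state,get_image,calibration,job,nets
def ray(c,px):
    k=calibration(c);M=np.array(k["mtx"],float);T=np.array(k["T"],float)
    d=np.linalg.inv(M)@[px[0],px[1],1];d=T[:3,:3]@[d[0],-d[1],-d[2]];return T[:3,3],d
def atz(c,px,z):
    o,d=ray(c,px);return o+d*(z-o[2])/d[2]
def proj(c,P):
    k=calibration(c);M=np.array(k["mtx"],float);T=np.linalg.inv(np.array(k["T"],float))
    p=T[:3,:3]@P+T[:3,3];q=M@[p[0],-p[1],-p[2]];return q[:2]/q[2]
def save(c,n):
    im=get_image(c);cv2.imwrite(f"pics/{n}.png",cv2.cvtColor(im,cv2.COLOR_RGB2BGR));return im
Z=dict(tray_pad=57,tray_seat=41,door_hinge=52,door_face=52,start_key_top=119,reader=0)
E
python3 - <<'E'
from h import *
np.set_printoptions(precision=1,suppress=True)
for c in("scene","side"):
    save(c,c+"0");print(c,{k:v for k,v in calibration(c).items() if k not in("mtx","T")})
    for n in Z:
        for r in nets.pinpoint(c,n)[:2]:print(n,round(r["p"],2),np.array(r["xy"]),atz(c,r["xy"],Z[n]))
for n in "medium_bottle tip_box petri marker tape_roll mouse plate".split():
    for r in nets.pinpoint("scene",n)[:3]:print(n,round(r["p"],2),np.array(r["xy"]),atz("scene",r["xy"],41 if n=="plate" else 0))
E
```

```text
scene {}
tray_pad 0.98 [298.6 213. ] [494.5  93.   57. ]
tray_pad 0.27 [330.6 286.4] [ 339.6 -313.1   57. ]
tray_seat 0.84 [312.9 213. ] [553.5  88.5  41. ]
door_hinge 0.5 [410.4 280.3] [ 529.  -411.7   52. ]
door_face 0.92 [277.1 202.1] [481.9 232.3  52. ]
door_face 0.57 [312.4 214.5] [533.4  61.3  52. ]
start_key_top 0.48 [342.3 199.9] [607.9 -18.1 119. ]
reader 0.83 [347.7 218.2] [680.7  39.5   0. ]
side {}
tray_pad 0.52 [348.9 208.7] [491.4  85.2  57. ]
tray_seat 0.51 [335.3 214.9] [541.3  85.5  41. ]
door_hinge 0.9 [323.5 235.9] [611.  175.3  52. ]
door_face 0.57 [366.4 244.7] [487.6 252.2  52. ]
door_face 0.18 [336.3 213.3] [538.9  89.   52. ]
start_key_top 0.47 [313.6 183.7] [591.8 -10.  119. ]
reader 0.63 [294.5 222.6] [680.   42.5   0. ]
medium_bottle 0.7 [408.5 280. ] [ 580.8 -363.1    0. ]
medium_bottle 0.33 [298.8 211.3] [560.8 202.9   0. ]
tip_box 0.89 [380.6 303.4] [ 447.1 -388.9    0. ]
petri 0.64 [328.9 285.1] [ 382.  -247.1    0. ]
marker 0.65 [309.1 273.8] [ 365.8 -169.5    0. ]
tape_roll 0.6 [300.2 190.5] [677.7 379.2   0. ]
mouse 0.56 [352.2 218.2] [694.6  29.2   0. ]
mouse 0.5 [244.4 193.7] [458.1 499.5   0. ]
plate 0.63 [311.2 214.8] [540.3  80.   41. ]
plate 0.62 [287.1 251.2] [344.6 -80.5  41. ]
plate 0.18 [244.7 191.6] [432.9 429.8  41. ]
```

View pics/scene0.png

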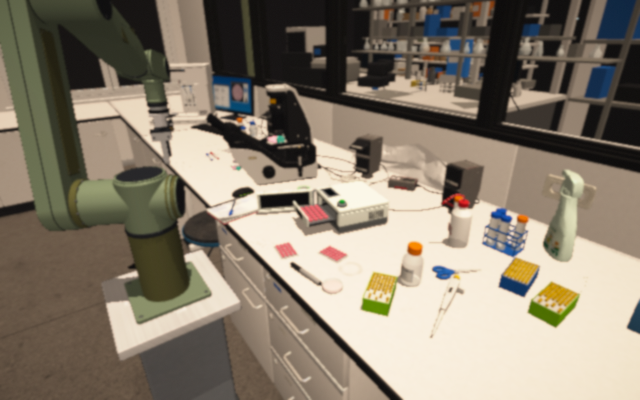

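View pics/side0.png

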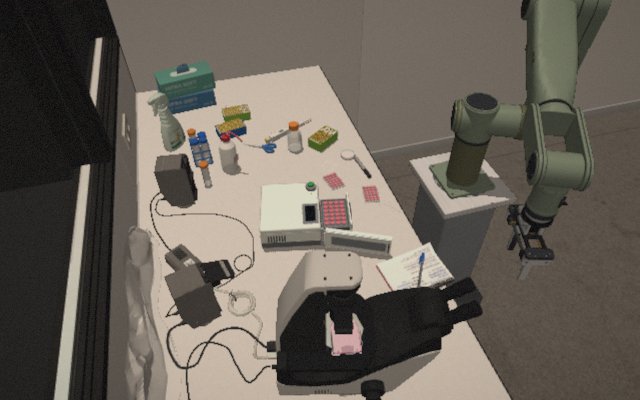

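The scene view shows the reader near (345,205), with its tray and plate out towards (312,213). The door stands open at about (285,200), and a microscope is behind it. The side view agrees: key (311,186), door from (325,237) to (390,247), and the microscope below that. Next I need to know how much room there is near the microscope.

```bash
python3 - <<'E'
from h import *
np.set_printoptions(precision=0,suppress=True)
def tri(a,b):
    (o,d),(p,e)=ray("scene",a),ray("side",b)
    s=np.linalg.lstsq(np.c_[d,-e],p-o,rcond=None)[0];A=o+s[0]*d;B=p+s[1]*e
    return A,B
print("scope top",tri((285,90),(340,260)))
for px in[(355,255),(360,290),(440,290),(480,285),(480,310),(440,380),(280,375)]:
    print(px,atz("side",px,0),atz("side",px,100),atz("side",px,200))
for px in[(390,252),(390,237),(330,232)]:print("door",px,atz("side",px,91))
cv2.imwrite("pics/crop.png",cv2.resize(cv2.imread("pics/side0.png")[160:400,240:500],None,fx=2.5,fy=2.5,interpolation=3)[:600])
E
```

```text
scope top (array([715., 536., 422.]), array([683., 553., 417.]))
(355, 255) [522. 243.   0.] [552. 317. 100.] [582. 390. 200.]
(360, 290) [553. 379.   0.] [580. 441. 100.] [608. 504. 200.]
(440, 290) [313. 452.   0.] [360. 508. 100.] [407. 565. 200.]
(480, 285) [183. 471.   0.] [241. 526. 100.] [299. 581. 200.]
(480, 310) [230. 552.   0.] [284. 600. 100.] [338. 648. 200.]
(440, 380) [443. 712.   0.] [480. 747. 100.] [516. 782. 200.]
(280, 375) [853. 574.   0.] [856. 620. 100.] [859. 667. 200.]
door (390, 252) [441. 331.  91.]
door (390, 237) [417. 274.  91.]
door (330, 232) [595. 198.  91.]
```

View pics/crop.png

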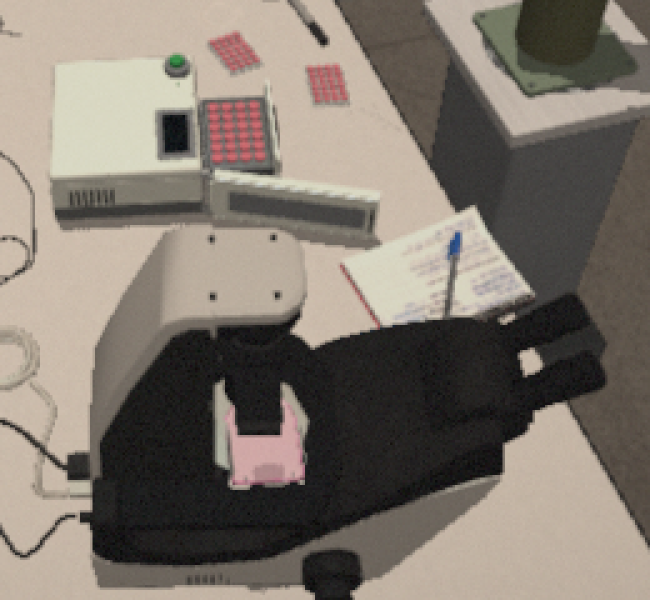

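Request:
arm_command:
  targets:
    - [[0,0,0,0.1,-0.25,0.1,0],[0,0,0,0.2,-0.5,0.25,0],[0,0,0,0.3,-0.75,0.4,0],[0,0,0,0.35,-1,0.5,0],[0,0,0,0.35,-1,0.5,0]]

```text
t: 1.68
position: [248.4, 345.8, 316.0]
ee_rot: [[-0.95, 0.312, 0.004], [0.312, 0.95, 0.003], [-0.003, 0.005, -1.0]]
force: [0.8, 0.8, 0.4]
grip_width: 0.504
grasp_force: 0.0
```

Request:
arm_command:
  targets:
    - [[0,0,0,0.2,-0.25,0.1,0],[0,0,0,0.4,-0.5,0.2,0],[0,0,0,0.55,-0.75,0.4,0],[0,0,0,0.7,-1,0.5,0],[0,0,0,0.7,-1,0.5,0],[0,0,0,0.7,-1,0.5,0]]

```text
t: 2.42
position: [387.2, 147.4, 412.8]
ee_rot: [[-0.951, 0.309, -0.001], [0.309, 0.951, 0.001], [0.001, 0.0, -1.0]]
force: [-0.2, 0.6, 0.3]
grip_width: 0.006
grasp_force: 0.0
```

```bash
python3 - <<'E'
from h import *
np.set_printoptions(precision=2,suppress=True)
s=read_state();print(s["t"],s["position"],s["ee_rot"],s["joints"],s["force"])
print(calibration("wrist"))
save("wrist","w0")
for n in Z:
    for r in nets.pinpoint("wrist",n)[:2]:print(n,round(r["p"],2),np.array(r["xy"]),atz("wrist",r["xy"],Z[n]))
E
```

```text
2.425 [387.24 147.4  412.78] [[-0.95  0.31 -0.  ]
 [ 0.31  0.95  0.  ]
 [ 0.    0.   -1.  ]] [ 0.15 -0.23  1.57  0.    1.8  -1.1 ] [-0.19  0.61  0.3 ]
{'mtx': array([[277.17,   0.  , 321.76],
       [  0.  , 277.17, 199.56],
       [  0.  ,   0.  ,   1.  ]]), 'T': array([[  0.31,  -0.92,  -0.26, 313.58],
       [  0.95,   0.3 ,   0.08, 171.3 ],
       [  0.  ,  -0.27,   0.96, 585.65],
       [  0.  ,   0.  ,   0.  ,   1.  ]])}
tray_pad 0.86 [312.3 221.8] [491.05  94.6   57.  ]
door_hinge 0.77 [365.9 261.3] [612.54 174.53  52.  ]
door_face 0.94 [388.5 193.6] [482.97 256.62  52.  ]
```

View pics/w0.png

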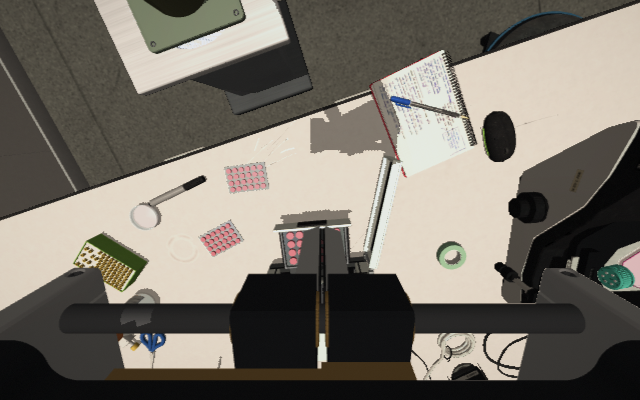

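The wrist view shows the tray and plate at (312,235), the door edge at (385,205), the tape roll at (452,255) and the mouse at (498,135). The gripper hides the reader. I'll go down in front of the pad and look again.

Request:
arm_command:
  targets:
    - [[0,0,0.1,0,-0.1,-0.3,0],[0,0,0.1,0,-0.2,-0.6,0],[0,0,0.1,0,-0.2,-0.9,0],[0,0,0.1,0,-0.2,-1,0],[0,0,0.1,0,-0.2,-1,0]]

```text
t: 3.4
position: [385.1, 107.4, 211.5]
ee_rot: [[-0.966, 0.257, -0.005], [0.257, 0.966, -0.0], [0.005, -0.001, -1.0]]
force: [1.4, -0.2, 0.1]
grip_width: 0.003
grasp_force: 0.0
```

```bash
python3 - <<'E'
from h import *
np.set_printoptions(precision=1,suppress=True)
s=read_state();print(s["t"],s["position"],s["ee_rot"][:,0],s["joints"],s["force"])
save("wrist","w1")
for n in list(Z)+["tape_roll","mouse"]:
    for r in nets.pinpoint("wrist",n)[:2]:print(n,round(r["p"],2),np.array(r["xy"]),atz("wrist",r["xy"],Z.get(n,0)))
E
```

```text
3.4 [385.1 107.4 211.5] [-1.   0.3  0. ] [ 0.1 -0.2  1.9  0.   1.4 -1.3] [ 1.4 -0.2  0.1]
door_hinge 0.71 [408.7 327.5] [624.2 175.4  52. ]
door_face 0.83 [456.7 234.4] [496.4 261.4  52. ]
door_face 0.16 [ 83.3 241.1] [ 379.  -213.9   52. ]
reader 0.72 [332.8 361.6] [707.1  42.3   0. ]
tape_roll 0.43 [523.7 314.7] [694.6 369.8   0. ]
mouse 0.98 [613.8 154.3] [459.6 507.8   0. ]
```

View pics/w1.png

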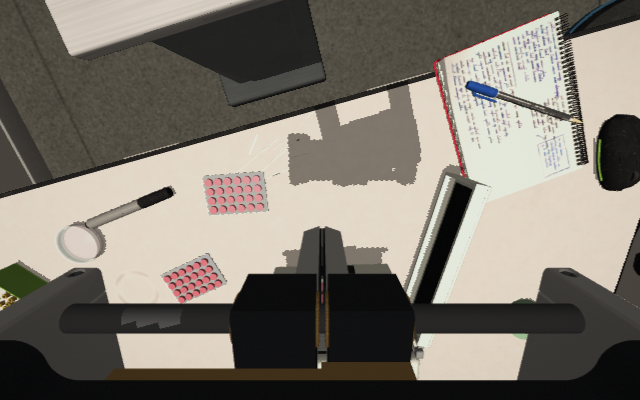

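The image shows the door's free end at (470,180), two small loose plates at (236,193) and (195,278), and the closed fingers at (322,240) in front of the tray. Now I'll lower in front of the pad and push.

Request:
arm_command:
  targets:
    - [[0,0,0,0.1,0,-0.3,0],[0,0,0,0.2,0,-0.55,0],[0,0,0,0.25,0,-0.76,0],[0,0,0,0.25,0,-0.76,0],[0,0,0,0.25,0,-0.76,0]]

```text
t: 4.47
position: [437.8, 107.2, 62.8]
ee_rot: [[-0.966, 0.257, 0.002], [0.257, 0.966, 0.0], [-0.002, 0.001, -1.0]]
force: [1.3, 0.7, 0.9]
grip_width: 0.005
grasp_force: 0.0
```

Request:
arm_command:
  targets:
    - [[0,0,0,0.1,-0.026,0,0],[0,0,0,0.15,-0.039,0,0],[0,0,0,0.2,-0.052,0,0],[0,0,0,0.25,-0.065,0,0],[0,0,0,0.3,-0.078,0,0],[0,0,0,0.35,-0.09,0,0],[0,0,0,0.4,-0.104,0,0],[0,0,0,0.45,-0.117,0,0],[0,0,0,0.5,-0.13,0,0],[0,0,0,0.5,-0.13,0,0]]

```text
t: 5.72
position: [538.4, 80.4, 61.6]
ee_rot: [[-0.966, 0.258, 0.002], [0.258, 0.966, -0.001], [-0.002, -0.001, -1.0]]
force: [0.9, -0.4, -1.1]
grip_width: 0.003
grasp_force: 0.0
```

Request:
arm_command:
  targets:
    - [[0,0,0,0.04,-0.01,0,0],[0,0,0,0.08,-0.02,0,0],[0,0,0,0.12,-0.03,0,0],[0,0,0,0.16,-0.042,0,0],[0,0,0,0.18,-0.047,0,0],[0,0,0,0.18,-0.047,0,0]]

```text
t: 6.48
position: [573.9, 71.2, 61.6]
ee_rot: [[-0.966, 0.258, 0.001], [0.258, 0.966, -0.001], [-0.002, -0.0, -1.0]]
force: [-0.1, -0.2, 0.7]
grip_width: 0.008
grasp_force: 0.0
```

Request:
arm_command:
  targets:
    - [[0,0,0,0.01,-0.003,0,0],[0,0,0,0.02,-0.005,0,0],[0,0,0,0.03,-0.008,0,0]]

```text
t: 6.85
position: [578.8, 70.1, 61.6]
ee_rot: [[-0.966, 0.257, -0.0], [0.257, 0.966, -0.0], [0.0, -0.0, -1.0]]
force: [-4.9, 1.8, 2.8]
grip_width: 0.009
grasp_force: 2.7
```

```bash
python3 - <<'E'
from h import *
np.set_printoptions(precision=1,suppress=True)
for c in("scene","side"):
    im=save(c,c+"1")
    for n in ["tray_pad","start_key_top","door_face","door_hinge"]:
        for r in nets.pinpoint(c,n)[:1]:print(n,round(r["p"],2),np.array(r["xy"]),atz(c,r["xy"],Z.get(n,0)))
cv2.imwrite("pics/crop2.png",cv2.resize(cv2.imread("pics/side1.png")[165:285,250:410],None,fx=5,fy=5,interpolation=3)[:600,:800])
E
```

```text
tray_pad 0.46 [323.1 208.1] [589.2  72.8  57. ]
start_key_top 0.54 [341.2 202.9] [589.8 -35.2 119. ]
door_face 0.77 [276.1 202.4] [477.4 232.2  52. ]
door_hinge 0.83 [315.4 198.3] [621.8 171.9  52. ]
tray_pad 0.37 [321.8 210.5] [584.7  66.   57. ]
start_key_top 0.41 [310.5 184.5] [603.3  -9.2 119. ]
door_face 0.55 [369.1 246.3] [481.5 261.1  52. ]
door_hinge 0.92 [325.1 236.5] [606.7 179.3  52. ]
```

View pics/crop2.png

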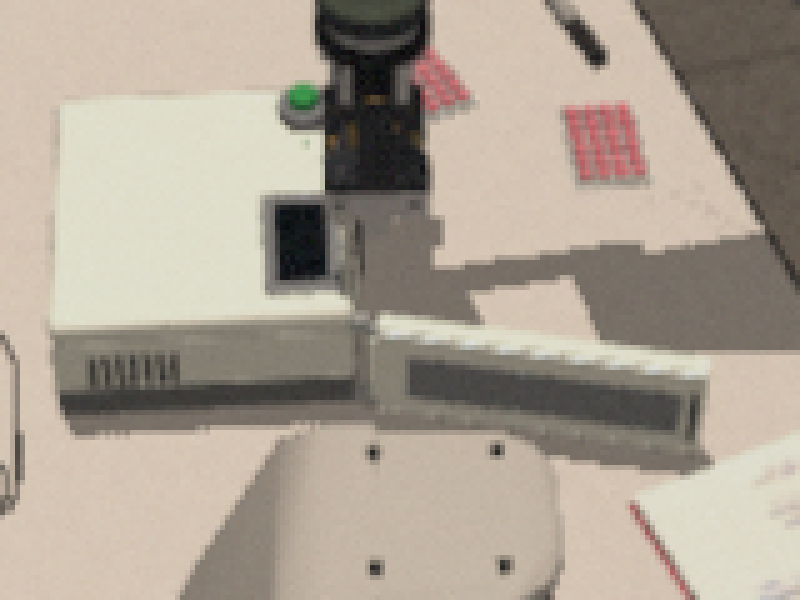

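The image shows the tray in and the fingers at the front wall, around (350,230) in the crop. Force has started to rise, so I'll press a little more to confirm the stop.

Request:
arm_command:
  targets:
    - [[0,0,0,0.01,-0.003,0,0],[0,0,0,0.015,-0.004,0,0],[0,0,0,0.015,-0.004,0,0]]

```text
t: 7.72
position: [578.9, 70.1, 61.0]
ee_rot: [[-0.966, 0.257, -0.007], [0.257, 0.966, 0.001], [0.007, -0.001, -1.0]]
force: [-9.4, 1.1, 6.5]
grip_width: 0.002
grasp_force: 4.7
```

The hard stop is confirmed: force rose and the tool did not advance. The contact point puts the hinge near (615,177) and the door at about 104° open. I'll back off, rise, and cross over the door to its outer side.

Request:
arm_command:
  targets:
    - [[0,0,0,-0.3,0.08,0,0],[0,0,0,-0.6,0.155,0,0],[0,0,0,-0.7,0.18,0.25,0],[0,0,0,-0.7,0.18,0.5,0],[0,0,0,-0.7,0.18,0.6,0],[0,0,0,-0.7,0.18,0.6,0]]

```text
t: 8.48
position: [444.6, 105.3, 183.8]
ee_rot: [[-0.966, 0.258, 0.007], [0.258, 0.966, 0.0], [-0.007, 0.002, -1.0]]
force: [-0.7, -0.0, 0.2]
grip_width: 0.003
grasp_force: 0.0
```

Request:
arm_command:
  targets:
    - [[0,0,0,0.04,0.25,0,0],[0,0,0,0.08,0.5,0,0],[0,0,0,0.12,0.75,0,0],[0,0,0,0.16,1,0,0],[0,0,0,0.16,1,0,0]]

```text
t: 9.1
position: [473.5, 307.6, 179.1]
ee_rot: [[-0.967, 0.254, -0.002], [0.254, 0.967, -0.001], [0.002, -0.001, -1.0]]
force: [-0.6, -1.3, 0.3]
grip_width: 0.004
grasp_force: 0.0
```

```bash
python3 - <<'E'
from h import *
np.set_printoptions(precision=1,suppress=True)
s=read_state();print(s["t"],s["position"],s["force"])
save("wrist","w2")
for n in ["door_face","door_hinge","start_key_top","tray_pad","plate","tape_roll"]:
    for r in nets.pinpoint("wrist",n)[:2]:print(n,round(r["p"],2),np.array(r["xy"]),atz("wrist",r["xy"],Z.get(n,0)))
H=np.array([615,177,91.]);d=np.array([-.873,.488,0]);n=np.array([.488,.873,0])
for a,b in((221,9),(221,-9),(100,9),(100,-9)):print(a,b,proj("wrist",H+a*d+b*n))
E
```

```text
9.1 [473.5 307.6 179.1] [-0.6 -1.3  0.3]
door_face 0.55 [279.3 213.1] [482.3 252.   52. ]
tray_pad 0.97 [163.4 328. ] [590.9  62.9  57. ]
tray_pad 0.46 [195.9 358.2] [646.2  84.9  57. ]
plate 0.76 [180.  353.6] [679.5  18.   -0. ]
plate 0.66 [ 54.3 174.8] [372.7 -27.1   0. ]
221 9 [297.1 159.8]
221 -9 [278.5 155.1]
100 9 [271.9 270.4]
100 -9 [255.2 266.7]
```

View pics/w2.png

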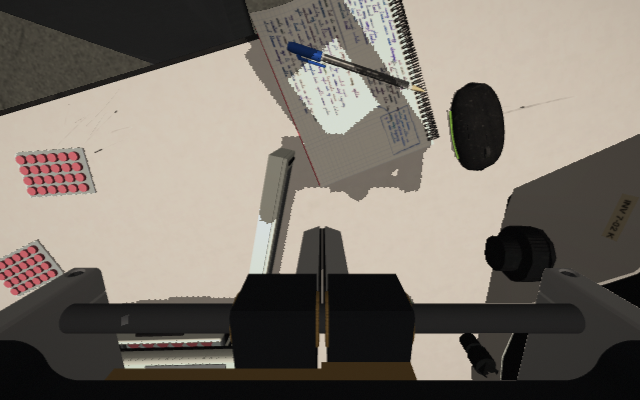

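The wrist view puts the door's free end at (280,152), within a few pixels of my model's prediction. The fingers at (322,245) are on its outer side and the plate is inside the mouth at (170,345). Next I'll compute the closing arc.

```bash
python3 - <<'E'
from h import *
H=np.array([615,177.]);tx=np.array([-.966,.257]);ty=np.array([.257,.966])
for A in list(range(148,252,8))+[250,252,255]:
    t=np.radians(A);d=np.array([np.cos(t),np.sin(t)]);n=np.array([d[1],-d[0]])
    r=185-25*(A-148)/107;h=9+8*abs(n@tx)+12.5*abs(n@ty)
    p=H+r*d+h*n;print(A,p.round(0),((p-[473,317])/200).round(3))
E
```

```text
148 [470. 295.] [-0.013 -0.111]
156 [457. 272.] [-0.081 -0.224]
164 [447. 248.] [-0.131 -0.346]
172 [440. 224.] [-0.163 -0.464]
180 [437. 200.] [-0.178 -0.584]
188 [438. 176.] [-0.176 -0.705]
196 [441. 152.] [-0.158 -0.825]
204 [448. 129.] [-0.124 -0.941]
212 [458. 107.] [-0.073 -1.051]
220 [472.  86.] [-0.007 -1.153]
228 [488.  68.] [ 0.073 -1.245]
236 [506.  52.] [ 0.165 -1.324]
244 [526.  39.] [ 0.267 -1.388]
250 [543.  32.] [ 0.349 -1.426]
252 [549.  30.] [ 0.378 -1.437]
255 [557.  27.] [ 0.421 -1.451]
```

Request:
arm_command:
  targets:
    - [[0,0,0,0,0.05,-0.3,0],[0,0,0,0,0.05,-0.59,0],[0,0,0,0,0.05,-0.59,0],[0,0,0,0,0.05,-0.59,0]]

```text
t: 9.95
position: [475.5, 315.5, 65.5]
ee_rot: [[-0.966, 0.258, 0.003], [0.258, 0.966, 0.001], [-0.002, 0.002, -1.0]]
force: [0.3, 0.1, 0.0]
grip_width: 0.006
grasp_force: 0.0
```

Request:
arm_command:
  targets:
    - [[0,0,0,-0.02,-0.05,0,0],[0,0,0,-0.02,-0.11,0,0],[0,0,0,-0.055,-0.165,0,0],[0,0,0,-0.085,-0.225,0,0],[0,0,0,-0.11,-0.285,0,0],[0,0,0,-0.135,-0.345,0,0],[0,0,0,-0.155,-0.405,0,0],[0,0,0,-0.168,-0.465,0,0],[0,0,0,-0.178,-0.525,0,0],[0,0,0,-0.183,-0.585,0,0]]

```text
t: 11.2
position: [437.3, 197.5, 63.5]
ee_rot: [[-0.966, 0.257, 0.0], [0.257, 0.966, 0.0], [-0.0, 0.0, -1.0]]
force: [-0.2, 0.8, 0.3]
grip_width: 0.002
grasp_force: 0.2
```

Request:
arm_command:
  targets:
    - [[0,0,0,0,-0.06,0,0],[0,0,0,0.005,-0.12,0,0],[0,0,0,0.012,-0.18,0,0],[0,0,0,0.02,-0.24,0,0],[0,0,0,0.037,-0.3,0,0],[0,0,0,0.055,-0.355,0,0],[0,0,0,0.08,-0.41,0,0],[0,0,0,0.105,-0.465,0,0],[0,0,0,0.14,-0.52,0,0],[0,0,0,0.175,-0.57,0,0]]

```text
t: 12.45
position: [472.9, 83.6, 63.4]
ee_rot: [[-0.966, 0.258, 0.0], [0.258, 0.966, 0.0], [-0.0, 0.0, -1.0]]
force: [0.7, -0.5, -0.5]
grip_width: 0.005
grasp_force: 0.2
```

```bash
python3 - <<'E'
from h import *
np.set_printoptions(precision=1,suppress=True)
s=read_state();print(s["t"],s["position"],s["force"])
cv2.imwrite("pics/c3.png",0*save("side","side2"));im=cv2.imread("pics/side2.png")
cv2.imwrite("pics/c3.png",cv2.resize(im[165:285,250:410],None,fx=5,fy=5,interpolation=3))
E
```

```text
12.45 [472.9  83.6  63.4] [ 0.7 -0.5 -0.5]
```

View pics/c3.png

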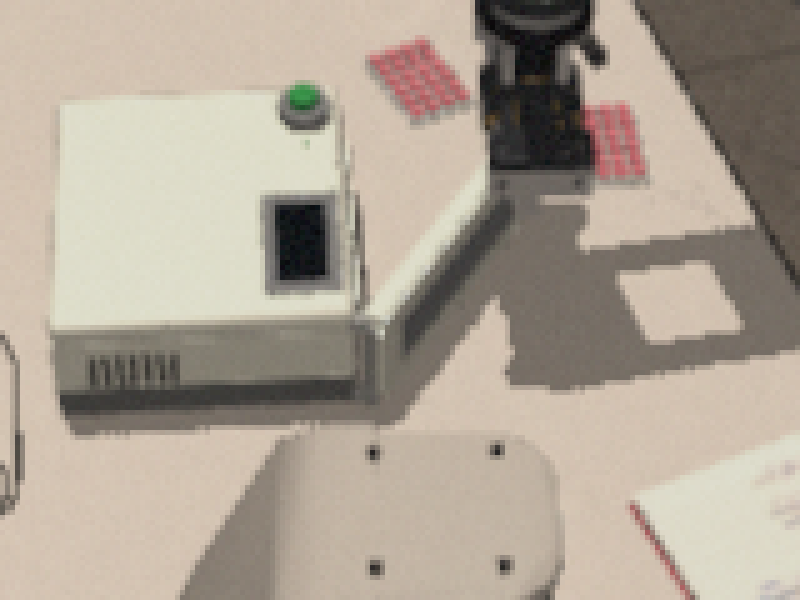

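The door is following the fingers and is about 35° from shut, running from (375,320) to (490,170) in the crop. I'll continue with the last part of the arc.

Request:
arm_command:
  targets:
    - [[0,0,0,0.04,-0.045,0,0],[0,0,0,0.08,-0.09,0,0],[0,0,0,0.125,-0.13,0,0],[0,0,0,0.17,-0.17,0,0],[0,0,0,0.22,-0.205,0,0],[0,0,0,0.27,-0.235,0,0],[0,0,0,0.31,-0.255,0,0],[0,0,0,0.35,-0.27,0,0],[0,0,0,0.38,-0.278,0,0],[0,0,0,0.38,-0.278,0,0]]

```text
t: 13.75
position: [548.9, 28.7, 63.5]
ee_rot: [[-0.966, 0.258, 0.001], [0.258, 0.966, -0.0], [-0.001, 0.0, -1.0]]
force: [-0.4, 0.5, -0.8]
grip_width: 0.009
grasp_force: 0.0
```

Request:
arm_command:
  targets:
    - [[0,0,0,0.015,-0.004,0,0],[0,0,0,0.03,-0.008,0,0],[0,0,0,0.04,-0.01,0,0],[0,0,0,0.04,-0.01,0,0]]

```text
t: 14.25
position: [556.6, 26.7, 63.5]
ee_rot: [[-0.966, 0.257, 0.0], [0.257, 0.966, 0.0], [-0.0, 0.0, -1.0]]
force: [0.4, -0.5, -1.0]
grip_width: 0.002
grasp_force: 0.0
```

Request:
arm_command:
  targets:
    - [[0,0,0,0.01,-0.003,0,0],[0,0,0,0.02,-0.005,0,0],[0,0,0,0.02,-0.005,0,0]]

```text
t: 14.62
position: [559.3, 25.9, 63.3]
ee_rot: [[-0.966, 0.257, -0.003], [0.257, 0.966, 0.0], [0.003, -0.0, -1.0]]
force: [-3.7, 0.4, 3.6]
grip_width: 0.009
grasp_force: 2.3
```

Request:
arm_command:
  targets:
    - [[0,0,0,0.01,-0.003,0,0],[0,0,0,0.015,-0.004,0,0],[0,0,0,0.015,-0.004,0,0]]

```text
t: 15.0
position: [559.4, 25.8, 63.1]
ee_rot: [[-0.966, 0.257, -0.009], [0.257, 0.966, 0.001], [0.009, -0.001, -1.0]]
force: [-10.8, 1.5, 10.1]
grip_width: 0.003
grasp_force: 5.9
```

The door is at its stop too. I'll back off, rise and check it, and find the green key by colour.

Request:
arm_command:
  targets:
    - [[0,0,0,-0.1,0.025,0,0],[0,0,0,-0.3,0.08,0,0],[0,0,0,-0.4,0.2,0.25,0],[0,0,0,-0.4,0.4,0.5,0],[0,0,0,-0.4,0.6,0.7,0],[0,0,0,-0.4,0.6,0.7,0]]

```text
t: 15.75
position: [487.0, 147.4, 208.2]
ee_rot: [[-0.967, 0.254, 0.012], [0.254, 0.967, 0.002], [-0.011, 0.005, -1.0]]
force: [0.4, 0.0, 0.1]
grip_width: 0.004
grasp_force: 0.0
```

```bash
python3 - <<'E'
from h import *
np.set_printoptions(precision=1,suppress=True)
s=read_state();print(s["t"],s["position"],s["force"])
R=np.array([[.966,.257],[-.257,.966]])
K=np.array([600,-18,119.])
for c in("side","scene","wrist"):
    im=save(c,c+"3");a=im.astype(int);m=((a[...,1]>a[...,0]+40)&(a[...,1]>a[...,2]+25))
    q=proj(c,K);yy,xx=np.nonzero(m);s=np.hypot(xx-q[0],yy-q[1])<20
    print(c,"pred",q,"n",s.sum())
    if s.sum():
        p=[xx[s].mean(),yy[s].mean()];print(p,atz(c,p,117.5))
    for n in("start_key_top","door_face"):
        for r in nets.pinpoint(c,n)[:1]:print(n,r["p"],np.array(r["xy"]),atz(c,r["xy"],Z[n]))
a=cv2.resize(cv2.imread("pics/side3.png")[165:265,250:410],None,fx=5,fy=5,interpolation=3)
cv2.imwrite("pics/c4.png",a)
E
```

```text
15.75 [487.  147.4 208.2] [0.4 0.  0.1]
side pred [310.7 182.7] n 20
[np.float64(309.95), np.float64(183.9)] [603.9 -14.3 117.5]
start_key_top 0.41 [310. 186.] [607.   -2.4 119. ]
door_face 0.54 [324.2 203.7] [565.8  31.7  52. ]
scene pred [340.5 200.5] n 15
[np.float64(341.6666666666667), np.float64(201.26666666666668)] [601.2 -23.2 117.5]
start_key_top 0.43 [342.2 200.3] [605.6 -20.5 119. ]
door_face 0.77 [326.3 216.5] [564.7  18.4  52. ]
wrist pred [208.9 339.5] n 214
[np.float64(211.99532710280374), np.float64(343.6775700934579)] [607.4 -17.8 117.5]
start_key_top 0.65 [211.9 342.4] [605.1 -16.3 119. ]
door_face 0.62 [258.9 277.1] [575.8  33.7  52. ]
```

View pics/c4.png

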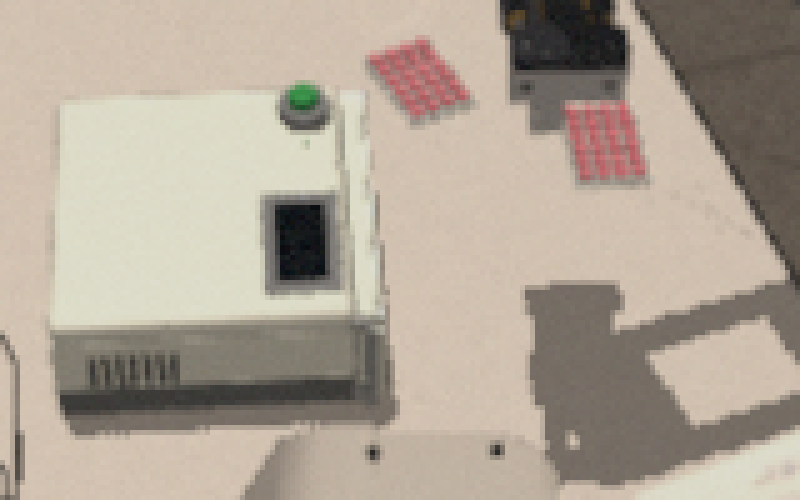

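The crop shows the door flush along the front edge at (370,200). The key is up at (303,97), which works out to about (604,-17). I'll move above it now.

Request:
arm_command:
  targets:
    - [[0,0,0,0.15,-0.2,0,0],[0,0,0,0.3,-0.4,0,0],[0,0,0,0.45,-0.6,-0.1,0],[0,0,0,0.58,-0.82,-0.2,0],[0,0,0,0.58,-0.82,-0.3,0],[0,0,0,0.58,-0.82,-0.3,0],[0,0,0,0.58,-0.82,-0.3,0]]

```text
t: 17.08
position: [599.4, -18.9, 143.8]
ee_rot: [[-0.966, 0.257, 0.0], [0.257, 0.966, 0.0], [-0.0, 0.0, -1.0]]
force: [0.0, 0.2, 0.3]
grip_width: 0.001
grasp_force: 0.0
```

Request:
arm_command:
  targets:
    - [[0,0,0,0.02,0.005,-0.03,0],[0,0,0,0.02,0.005,-0.06,0],[0,0,0,0.02,0.005,-0.08,0],[0,0,0,0.02,0.005,-0.09,0],[0,0,0,0.02,0.005,-0.1,0],[0,0,0,0.02,0.005,-0.1,0]]

```text
t: 17.82
position: [603.2, -17.8, 123.7]
ee_rot: [[-0.966, 0.257, -0.0], [0.257, 0.966, 0.001], [0.0, 0.001, -1.0]]
force: [-1.1, 2.3, 3.3]
grip_width: 0.007
grasp_force: 1.5
```

Request:
arm_command:
  targets:
    - [[0,0,0,0,0,-0.01,0],[0,0,0,0,0,-0.015,0],[0,0,0,0,0,-0.02,0],[0,0,0,0,0,-0.02,0],[0,0,0,0,0,-0.02,0]]

```text
t: 18.45
position: [603.5, -17.9, 122.1]
ee_rot: [[-0.966, 0.257, 0.0], [0.257, 0.966, 0.0], [-0.0, 0.0, -1.0]]
force: [-6.3, 2.6, 12.9]
grip_width: 0.005
grasp_force: 6.8
```

The force is 12.9 N with the tip at 114 mm, so the key is fully down. Now I'll lift and retreat.

Request:
arm_command:
  targets:
    - [[0,0,0,0,0,0.05,0],[0,0,0,0,0,0.15,0],[0,0,0,0,0,0.4,0],[0,0,0,-0.2,0.2,0.5,0],[0,0,0,-0.5,0.5,0.5,0],[0,0,0,-0.6,0.7,0.5,0],[0,0,0,-0.6,0.7,0.5,0],[0,0,0,-0.6,0.7,0.5,0]]

```text
t: 19.45
position: [483.9, 121.6, 219.5]
ee_rot: [[-0.966, 0.257, 0.001], [0.257, 0.966, -0.001], [-0.001, -0.001, -1.0]]
force: [0.2, -0.3, 1.0]
grip_width: 0.006
grasp_force: 0.0
```

```bash
python3 - <<'E'
from h import *
s=read_state();print(s["t"],s["position"],s["force"])
save("side","side4")
cv2.imwrite("pics/c5.png",cv2.resize(cv2.imread("pics/side4.png")[165:265,250:410],None,fx=5,fy=5,interpolation=3))
E
```

```text
19.45 [483.85162447 121.57520237 219.51309951] [ 0.1921303  -0.31016073  0.99766013]
```

View pics/c5.png

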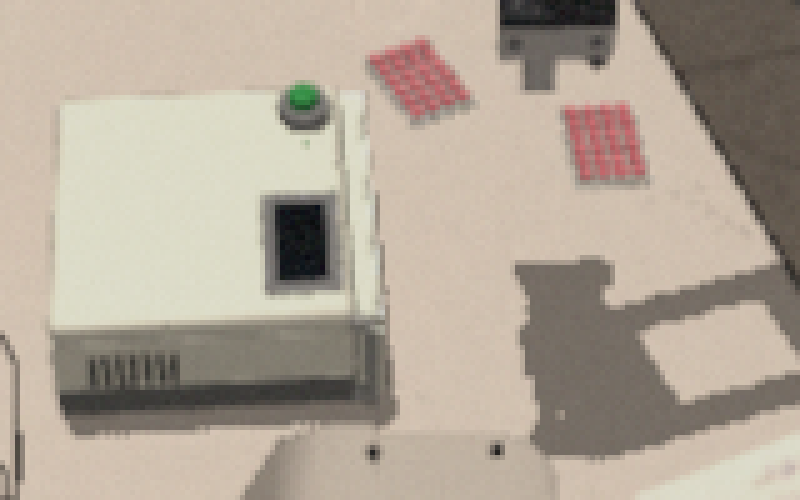

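The door is shut, the key is up again at (303,97), and the arm is clear of everything.

```bash
python3 -c "
from cell import job;print(job.close_job())"
```

```text
the job is handed in; nothing more can be done
None
```

The job is handed in: I pushed the tray home to its stop, then the door shut to its stop, then pressed the green key fully down and let it spring back, all at about 19.5 s on the robot clock; the judge returned no verdict.

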